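Check the alloy of a clamped piece with a sprung tester

TASK

Swing the magnifier about a quarter turn to either side, clear of the vise, and leave it there. Take the hand-held alloy tester out of its stand, aim it square to the tilted face of the brass piece and press its sprung nose lightly on the middle of the round button, so that the nose sinks about half way, and hold it steady there for two full seconds without ever pressing hard. Then hang the tester back in its stand, and leave the other things on the bench where they are.

Things in the scene. Friction and masses are not known exactly. Their poses are not given: they have to be found in the camera images.
- vise: Fixed steel ball vise with a round foot of radius 58 and height 10 and a bulging body of radius 46 up to 52 high. Origin: centre of the foot's underside; z up. At yaw 0 its x axis points away from the robot. A post of radius 6 stands 100 along +x of the origin and carries the magnifier. Sizes in mm
- head: Tilted jaw head of the vise, stiff; its face looks up and to the vise's -x side, 16 to 29 degrees from level. Origin: the tilt axis, 55 above the vise's origin; z = normal of the face. Disc of radius 36 and two dark jaws (66 by 60 over all), tops 45 along z, holding a brass disc (radius 18, 4 thick) with a flat raised button (radius 8, 3 high) at its middle, centred on this z axis. Sizes in mm
- jaw_top (a point): Point on the head's z axis level with the jaw tops, axes as the head's. The button of the brass piece is centred on this z axis; how far the piece stands out differs and is not given: the button's top lies 9 to 25 above this point, so feel for it. Sizes in mm
- magnifier (a joint): Angle of the magnifier's arm about the upright post of the vise: 0 = the lens lies right over the piece, positive = swung anticlockwise seen from above (lens towards the vise's -y side), negative = to +y; range -1.8 to 1.8 rad; it stays where left (light friction)
- mag_peg (a point): Upright round steel peg on the outer end of the magnifier, to move it by: diameter 12, top at z = 218, on a tab whose top is at z = 177. This point is on its axis, 10 below its top, 150 from the post's axis. Lens frame: radius 40, centred 100 from the post, z = 170 to 178. Sizes in mm
- stand: Fixed tester stand: round foot of radius 45, three thin legs and an aluminium ring, top at z = 82, outer radius 32, hole radius 15. Origin: centre of the foot's underside. Sizes in mm
- tester: Loose alloy tester, about 200 g, hanging upright in the stand's ring by its collar, nose down. Origin: tip of the unpressed nose (z = 12 in the stand); z along its axis to the handle. Along z: steel nose radius 4 (0 to 14), barrel radius 10 (14 to 70), round collar radius 23 (70 to 76), flat-sided grey handle (76 to 150), 36 along x, 26 along y (grip across y). Sizes in mm
- nose_tip (a point): Tip of the sprung nose; z along the tester's axis towards the handle. The nose sinks up to 8 into the barrel; it starts to move at about 1.2 N, half way is 4.4 N, all the way 7.6 N. Sizes in mm
- pot: Bystander: loose terracotta flux pot, radius 36, height 62; origin under its centre. Sizes in mm
- tray: Bystander: loose white tray of small parts, 100 by 80 by 22; origin under its centre. Sizes in mm
- file: Bystander: loose flat file with a wooden handle, 240 long, 20 high, along its x axis. Sizes in mm
- block: Bystander: loose steel bench block, 60 by 60 by 20; origin under its centre. Sizes in mm
Not all that is in view belongs to the job. There is more than one size of the tester; the job needs the largest.

How it is judged:
By the outcome, as a careful person would: the job done as asked, in the order asked, and still so for the second after the job is handed in, with the robot touching nothing.
It also fails if it takes over 72 s, if anything falls off the work surface, if the arm or the gripper's body presses on something with over 40 N, if the wrist force passes 120 N, or if a joint passes its speed limit or range.

ROBOT

A 6-joint arm with a two-finger parallel gripper is mounted at the origin on the work surface. World frame = base frame: x ahead of the robot, y to its left, z up, the work surface at z = 0. Lengths are in m, angles in degrees, forces in N, time in s.
With the tool pointing down it reaches from about 0.4 to 0.825 m from the base axis. Payload 7 kg.
Tool frame: the origin (TCP) lies at the centre of the arm's flange, where the gripper is bolted on; the fingertips stand 178 mm ahead of it and the grasp point (between the pads) lies 159 mm ahead of it (tip_reach is the distance from the TCP to the fingertips, in m); z points along the fingers, y is the line along which they close (so a half turn about z gives the same grasp; the last joint's range is limited). The gripper opens to 88 mm and grips with 3 to 60 N. Pads are 19 mm wide; open, the fingers measure 130 mm over their backs; the gripper's body (78 mm by 193 mm) begins 47 mm behind the grasp point.
Start: joints at [-56.603, 20.546, 0.682, 0, -70.136, -16.507], TCP at [0.196, -0.646, 0.405] pointing down, gripper open.
Joint ranges: [-176.03, 176.03], [-82.01, 121.73], [-58.28, 71.71], [-173.87, 95.51], [-174.79, -0.11], [-173.66, 173.66]. Speed limits (degrees/s): [136.94, 136.94, 172.46, 180, 180, 180].

INTERFACE

Orientations are given as [roll, pitch, yaw] about the fixed x, y, z axes, in that order (R = Rz(yaw) Ry(pitch) Rx(roll)).
In Python, from plant import * gives the robot as it stands.
- The arm moves only by the shell command python3 -m handwheel 'ROWS'. ROWS is JSON, a list of rows, each a list of 7 numbers: the opening, from -1 (shut) to 1 (fully open), then the shift along the tool's x, y, z as a fraction of full scale, then the turn, a rotation vector about the tool's x, y, z as a fraction of full scale. A call has 1 to 5 rows; each row shifts and turns the commanded pose from where the row before left it, along the tool's axes as they then stand; what a row does not reach is not made up. Full scale, the value 1, is 0.025 m for a shift and 6 degrees for a turn. A row lasts 1/8 s, in which the tool goes at most 62.5 mm and 10.7 degrees, less where a joint would pass 70% of its speed; a pose out of reach is approached as far as the arm can. A call with a number of a shift or a turn outside -1 to 1 is refused whole. A call with a gripper value outside its range is refused whole. The fingers move at their own pace and stop on an object; the grip force is fixed at half the most. Time passes only in rows, so rows that do not move let the fingers close. It gives the time, the measured TCP pose, the force, the opening and the grip force at its end, in the units of the state.
- get_obs(): the state, without advancing time (a new reading comes with each control period).
- snapshot(name): name is "scene" or "top"; returns a dict with "color" (480x640x3 uint8, red, green, blue), "fx", "fy", "cx", "cy" (pixels), "k1" (the pictures are not rectified: a ray, as slopes to the right and down, at radius r is drawn at 1 + k1 r^2 times it, then the intrinsics apply), "R" (3x3) and "t" (3): a world point X has camera coordinates R X + t. Camera axes: x right, y down, z forward; pixel columns grow to the right and rows downward; lengths in m; the calibration is good to about 2 mm. A picture is of the moment at which its call begins. There is no depth.
- close_job(): hands the job in; it is judged then, once.
The state is a dict: "clock": time; "joint_pos": joint angles; "qvel": joint speeds; "tau": joint torques, N m; "tool_pos": TCP position; "orientation": TCP orientation; "force": force on the tool from outside, world axes, zero at the start; "moment": the same for the moment, N m; "opening": finger opening in m; "gripper_force": force on a finger pad.
Only numpy, scipy, OpenCV 4.12 (cv2) and the standard library are available. Lean on these libraries where they do the work, as an engineer would, in place of code of your own. Each camera call takes 0.05 s, during which the arm holds its last target. There are 200 camera calls.

## Working session

There is one attempt and no reset: what is moved stays moved. The work goes in short steps, Python scripts to look and compute and a shell command to move; the robot and the scene stay as the last step left them, time stands still between calls to the robot, and variables do not carry over. Pictures are saved under pics/ and viewed, at most 10 in all, crops included, and the job is handed in when it is done.

```bash
mkdir -p pics; ls; cat > h.py <<'E'
import numpy as np, cv2
from plant import *
def save(n,f):
    s=snapshot(n); cv2.imwrite(f,s['color'][:,:,::-1]); 
    import pickle; pickle.dump(s,open(n+'.pkl','wb')); return s
def K(s): return np.array([[s['fx'],0,s['cx']],[0,s['fy'],s['cy']],[0,0,1.]])
def ray(s,u,v):
    d=np.array([s['k1'],0,0,0,0]); p=cv2.undistortPoints(np.array([[[u,v]]],float),K(s),d)[0,0]
    R=np.array(s['R']);t=np.array(s['t']); return -R.T@t, R.T@np.array([p[0],p[1],1])
def atz(s,u,v,z):
    c,d=ray(s,u,v); return c+d*(z-c[2])/d[2]
def proj(s,X):
    R=np.array(s['R']); return cv2.projectPoints(np.array(X,float).reshape(-1,3),cv2.Rodrigues(R)[0],np.array(s['t'],float),K(s),np.array([s['k1'],0,0,0,0]))[0][:,0]
def ld(n):
    import pickle; return pickle.load(open(n+'.pkl','rb'))
E
python3 - <<'E'
from h import *
for n in('scene','top'):
    s=save(n,f'pics/{n}0.png'); print(n,-np.array(s['R']).T@np.array(s['t']),s['fx'],s['k1'])
o=get_obs();print({k:np.round(v,3) for k,v in o.items()})
E
```

```text
pics
scene [1.33257969 0.34441313 0.83294164] 515.1362778000051 0.026490506272012982
top [ 0.39590004 -0.00163445  0.98387211] 471.5129113330093 -0.028126484354406223
{'clock': np.float64(0.1), 'joint_pos': array([-5.6605e+01,  2.0588e+01,  6.4000e-01, -1.9000e-02, -7.0135e+01,
       -1.6506e+01]), 'qvel': array([ 0.049, -0.087,  0.144,  0.083,  0.087,  0.033]), 'tau': array([-2.0000e-03, -5.8416e+01,  2.9375e+01,  7.0150e+00,  1.0000e-02,
       -0.0000e+00]), 'tool_pos': array([ 0.196, -0.646,  0.404]), 'orientation': array([ 1.79915e+02, -7.00000e-03, -1.63117e+02]), 'force': array([0.212, 0.106, 0.254]), 'moment': array([ 0.001,  0.026, -0.014]), 'gripper_force': np.float64(0.0), 'opening': np.float64(0.087)}
```

View pics/scene0.png

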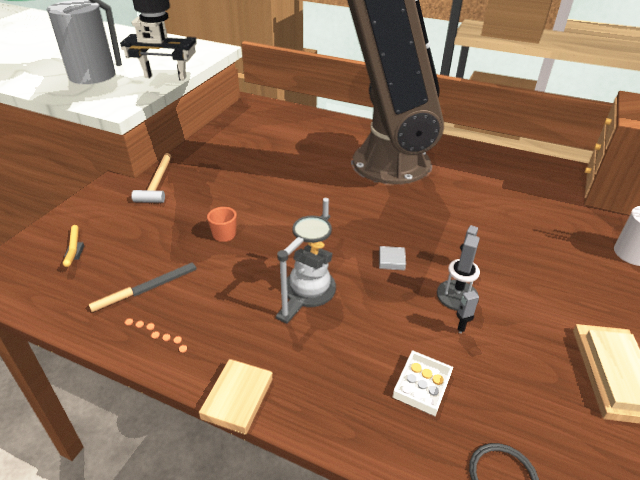

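View pics/top0.png

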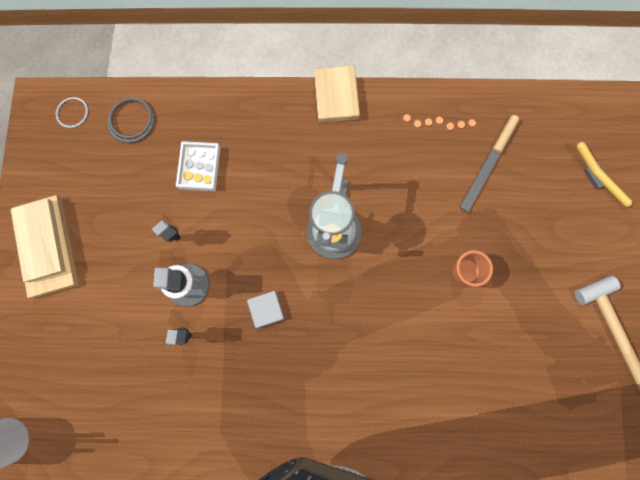

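The pictures show the magnifier over the vise: in the top view the post is near (341,160) and the lens near (331,213). There are three tester-like objects in the top view: one in the stand (165,280) and two beside it at (165,230) and (177,337). I'll enlarge these to check sizes.

```bash
python3 - <<'E'
from h import *
a=ld('scene')['color'];b=ld('top')['color']
c=lambda im,x,y,w,h,W,H:cv2.resize(im[y:y+h,x:x+w],(W,H),interpolation=cv2.INTER_CUBIC)
L=np.vstack([c(a,420,215,100,125,400,500)])
top=np.hstack([c(a,425,215,80,120,400,600),np.vstack([c(b,130,200,100,150//2*2,400,600)])])
cv2.imwrite('pics/c1.png',top[:,:,::-1])
v=np.hstack([c(a,260,190,80,120,400,600),c(b,290,140,80,120,400,600)])
cv2.imwrite('pics/c2.png',v[:,:,::-1])
E
```

```text
(no output)
```

View pics/c1.png

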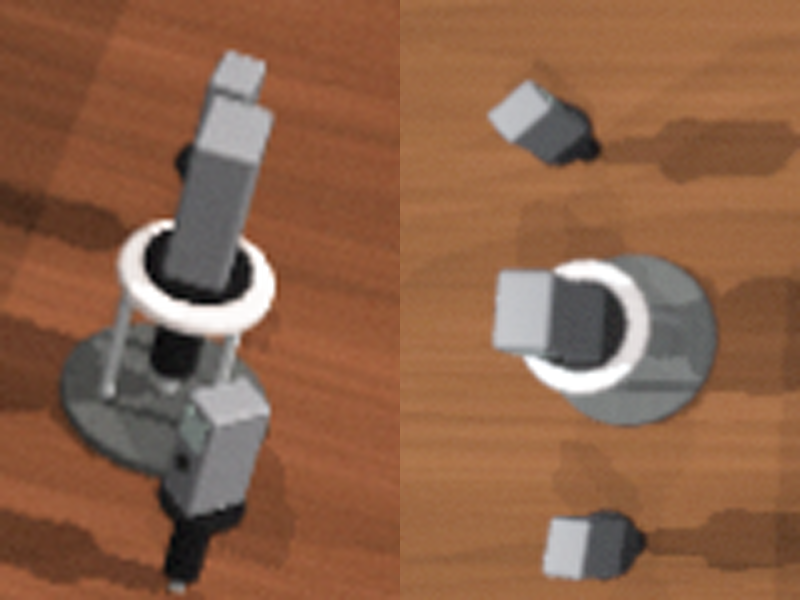

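View pics/c2.png

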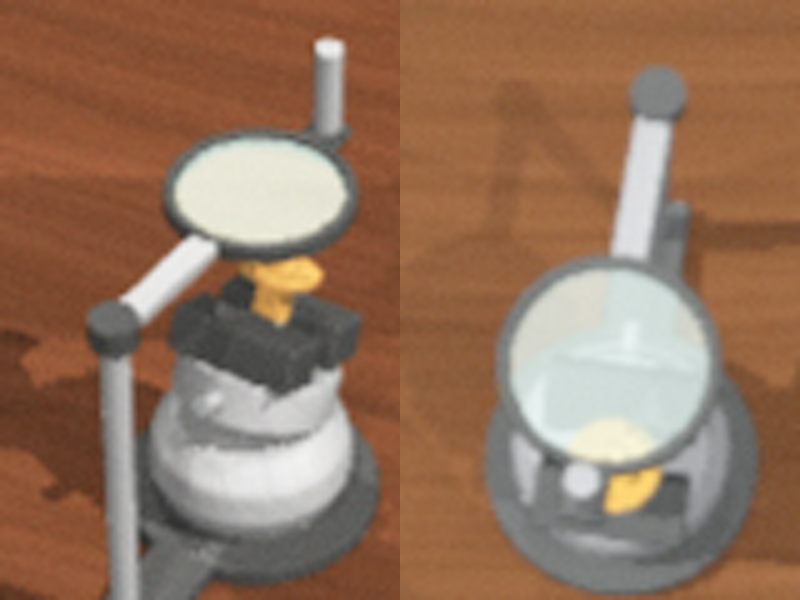

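```bash
python3 - <<'E'
from h import *
from scipy.optimize import least_squares
T=ld('top');S=ld('scene')
t=lambda x,y,x0,y0:(x0+(x-400)/5,y0+y/5)
def tri(a,b):
    c1,d1=ray(S,*a);c2,d2=ray(T,*b);A=np.c_[d1,-d2];k=np.linalg.lstsq(A,c2-c1,rcond=None)[0]
    p,q=c1+k[0]*d1,c2+k[1]*d2;return (p+q)/2,np.linalg.norm(p-q)
c1t=lambda x,y:(130+(x-400)/4,200+y/4); c2t=lambda x,y:(290+(x-400)/5,140+y/5)
print('ring',atz(T,*c1t(586,325),.082),atz(S,464.4,270.4,.082))
print('foot',atz(T,*c1t(632,340),.004))
tc=[atz(T,*c1t(*p),.162) for p in[(500,270),(550,272),(553,352),(495,347)]]
print('handle',np.mean(tc,0),'long dir',np.degrees(np.arctan2(*(tc[0]+tc[1]-tc[2]-tc[3])[1::-1])),[np.linalg.norm(tc[i]-tc[i-1]) for i in range(4)])
print('small1 tip/top',atz(S,461,332,0.0))
print('peg',atz(T,*c2t(582,480),.218),atz(S,325.6,199.4,.218))
print('posttop',tri((260+113/5,190+322/5),c2t(657,95)))
print('visefoot',atz(T,*c2t(621,458),.008))
print('lens',atz(T,*c2t(608,362),.178),atz(S,260+260/5,190+190/5,.178))
E
```

```text
ring [0.47378625 0.30418158 0.082     ] [0.47746869 0.30820957 0.082     ]
foot [0.47307671 0.30570749 0.004     ]
handle [0.47298165 0.30500547 0.162     ] long dir 3.620626684384849 [np.float64(0.03410432102886649), np.float64(0.022526839660260194), np.float64(0.03552955136454117), np.float64(0.026084018477218054)]
small1 tip/top [0.57172091 0.33662835 0.        ]
peg [0.54090873 0.013353   0.218     ] [0.54178619 0.01402547 0.218     ]
posttop (array([ 0.68926182, -0.0102275 ,  0.17768169]), np.float64(0.00035275253915570957))
visefoot [0.59033823 0.00116663 0.008     ]
lens [0.59074941 0.00571601 0.178     ] [0.59293765 0.00726653 0.178     ]
```

```bash
cat >> h.py <<'E'
from scipy.spatial.transform import Rotation as Ro
def pose():
    o=get_obs(); return np.array(o['tool_pos']),Ro.from_euler('xyz',o['orientation'],degrees=True),o
def togo(P,rpy=None):
    p,R,o=pose(); d=R.inv().apply(np.array(P)-p)/.025
    print('t',o['clock'],'p',np.round(p,4),'rpy',np.round(o['orientation'],2),'f',np.round(o['force'],2),'open',round(float(o['opening']),4),'shift units',np.round(d,2))
    if rpy is not None: print('turn units (after/before shift in tool axes)',np.round(np.degrees((R.inv()*Ro.from_euler('xyz',rpy,degrees=True)).as_rotvec())/6,2))
E
M="python3 -m handwheel"
$M '[[1,-0.95,0.96,-0.1,0,0,0],[1,-0.95,0.96,-0.1,0,0,0],[1,-0.95,0.96,-0.1,0,0,0],[1,-0.95,0.96,-0.1,0,0,0],[1,-0.95,0.96,-0.1,0,0,0]]'
$M '[[1,-0.95,0.96,-0.1,0,0,0],[1,-0.95,0.96,-0.1,0,0,0],[1,-0.95,0.96,-0.1,0,0,0],[1,-0.95,0.96,-0.1,0,0,0],[1,-0.95,0.96,-0.1,0,0,0]]'
$M '[[1,-0.95,0.96,0,0,0,0],[1,-0.95,0.96,0,0,0,0],[1,-0.95,0.96,0,0,0,0],[1,-0.95,0.96,0,0,0,0],[1,-0.95,0.96,0,0,0,0]]' >/dev/null
$M '[[1,-0.95,0.96,0,0,0,0],[1,-0.95,0.96,0,0,0,0],[1,-0.95,0.96,0,0,0,0],[1,-0.95,0.96,0,0,0,0],[1,-0.95,0.96,0,0,0,0]]' >/dev/null
$M '[[1,-0.9,1,0,0,0,0.9],[0,0,0,0,0,0,0.9],[-0.2,0,0,0,0,0,0.9],[-0.2,0,0,0,0,0,0.9],[-0.2,0,0,0,0,0,0.6]]'
python3 -c "
from h import *
togo((.541,.0137,.368),(180,0,-188))"
```

```text
clock: 0.72
tool_pos: [0.2752, -0.4955, 0.4169]
orientation: [180.0, -0.0, -163.1]
force: [0.5, -1.2, -0.6]
opening: 0.0875
gripper_force: 0.0
clock: 1.35
tool_pos: [0.3539, -0.3461, 0.4295]
orientation: [180.0, -0.0, -163.1]
force: [0.9, 0.4, -0.4]
opening: 0.0876
gripper_force: 0.0
clock: 3.22
tool_pos: [0.5253, -0.018, 0.4293]
orientation: [-180.0, -0.0, 171.6]
force: [-0.2, -0.1, 0.4]
opening: 0.053
gripper_force: 0.0
t 3.225 p [ 0.5253 -0.018   0.4293] rpy [-1.7999e+02 -4.0000e-02  1.7155e+02] f [-0.24 -0.13  0.42] open 0.053 shift units [-0.44  1.35  2.45]
turn units (after/before shift in tool axes) [-0.   -0.01 -0.07]
```

```bash
M="python3 -m handwheel"
$M '[[-0.2,-0.22,0.67,0,0,0,0],[-0.2,-0.22,0.68,0,0,0,0],[-0.2,0,0,0.8,0,0,0],[-0.2,0,0,0.8,0,0,0],[-0.2,0,0,0.8,0,0,0]]'
python3 - <<'E'
from h import *
togo((.541,.0137,.368))
a=save('scene','/tmp/a.png')['color'];b=save('top','/tmp/b.png')['color']
c=lambda im,x,y,w,h,W,H:cv2.resize(im[y:y+h,x:x+w],(W,H),interpolation=cv2.INTER_CUBIC)
cv2.imwrite('pics/p1.png',np.hstack([c(a,260,150,100,150,400,600),c(b,290,140,100,150,400,600)])[:,:,::-1])
E
```

```text
clock: 3.85
tool_pos: [0.5417, 0.0149, 0.3688]
orientation: [-180.0, -0.0, 171.8]
force: [1.1, 0.4, -0.9]
opening: 0.0351
gripper_force: 0.0
t 3.85 p [0.5417 0.0149 0.3688] rpy [-1.8000e+02 -1.0000e-02  1.7179e+02] f [ 1.06  0.37 -0.86] open 0.0351 shift units [ 0.02 -0.05  0.03]
```

View pics/p1.png

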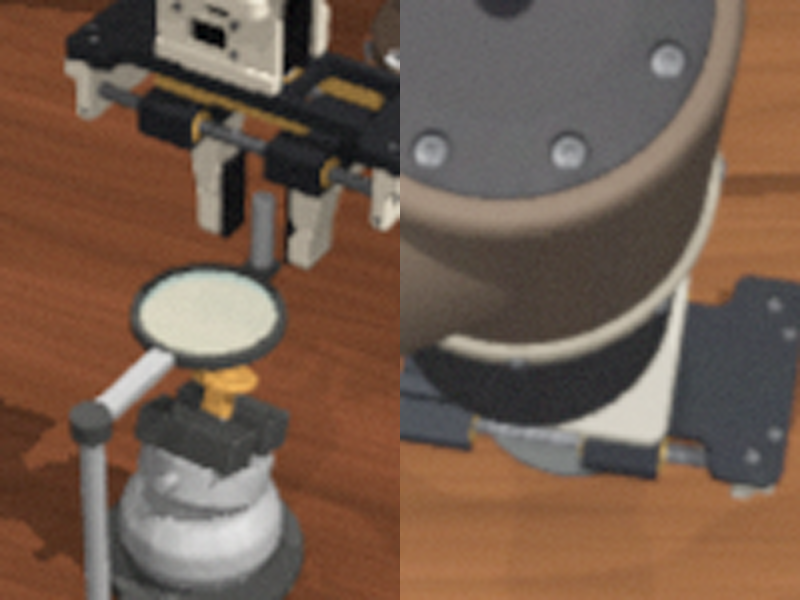

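```bash
M="python3 -m handwheel"
R5='skip'
$M '[[-0.2,0,-0.63,0,0,0,-1],[-0.2,0,-0.63,0,0,0,-1],[-0.2,0,-0.63,0,0,0,-1],[-0.2,0,-0.63,0,0,0,-1]]'
python3 -c "
from h import *
p=pose()[0];d=p[:2]-(.689,-.0102);print(np.linalg.norm(d),np.degrees(np.arctan2(d[1],d[0])))"
$M '[[-0.2,0,-0.63,0,0,0,-1],[-0.2,0,-0.63,0,0,0,-1],[-0.2,0,-0.63,0,0,0,-1],[-0.2,0,-0.63,0,0,0,-1]]'
python3 -c "
from h import *
p=pose()[0];d=p[:2]-(.689,-.0102);print(np.linalg.norm(d),np.degrees(np.arctan2(d[1],d[0])))"
```

```text
clock: 4.45
tool_pos: [0.5426, -0.0486, 0.3706]
orientation: [-180.0, 0.1, -164.0]
force: [0.5, 0.5, -0.3]
opening: 0.0349
gripper_force: 0.2
0.15139645750968958 -165.2917818176542
clock: 4.95
tool_pos: [0.5689, -0.1056, 0.3706]
orientation: [-180.0, 0.0, -140.1]
force: [0.3, 0.7, 0.0]
opening: 0.0348
gripper_force: 0.2
0.1533496514706294 -141.5466305503954
```

```bash
M="python3 -m handwheel"
$M '[[-0.2,-0.05,-0.63,0,0,0,-1],[-0.2,-0.05,-0.63,0,0,0,-1],[-0.2,-0.05,-0.63,0,0,0,-1],[-0.2,-0.05,-0.63,0,0,0,-1]]'
$M '[[-0.2,-0.03,-0.63,0,0,0,-1],[-0.2,-0.03,-0.63,0,0,0,-1],[-0.2,-0.03,-0.63,0,0,0,-1],[-0.2,-0.03,-0.63,0,0,0,-1],[-0.2,0,0.3,0,0,0,0]]'
$M '[[-0.2,0,0,-1,0,0,0],[-0.2,0,0,-1,0,0,0],[-0.2,0,0,-1,0,0,0],[1,0,0,0,0,0,0]]'
python3 - <<'E'
from h import *
togo((.474,.305,.445),(180,0,-176.4))
a=save('scene','/tmp/a.png')['color'];b=save('top','/tmp/b.png')['color']
cv2.imwrite('pics/p2.png',np.vstack([cv2.resize(np.hstack([a,b]),(800,300))])[:,:,::-1])
c=lambda im,x,y,w,h,W,H:cv2.resize(im[y:y+h,x:x+w],(W,H),interpolation=cv2.INTER_CUBIC)
cv2.imwrite('pics/p2.png',np.hstack([c(a,260,190,80,120,400,600),c(b,290,150,80,120,400,600)])[:,:,::-1])
E
```

```text
clock: 5.45
tool_pos: [0.6192, -0.1432, 0.3704]
orientation: [-180.0, -0.0, -116.1]
force: [-1.9, 0.2, 1.2]
opening: 0.0351
gripper_force: 0.3
clock: 6.08
tool_pos: [0.6729, -0.1583, 0.3695]
orientation: [180.0, -0.0, -92.2]
force: [-0.5, 0.5, -1.1]
opening: 0.035
gripper_force: 0.0
clock: 6.58
tool_pos: [0.6715, -0.1584, 0.448]
orientation: [-179.7, -0.0, -92.3]
force: [0.4, -0.1, -0.5]
opening: 0.0405
gripper_force: 0.0
t 6.575 p [ 0.6715 -0.1584  0.448 ] rpy [-1.7973e+02 -2.0000e-02 -9.2330e+01] f [ 0.41 -0.07 -0.47] open 0.0405 shift units [-18.2    8.65   0.07]
turn units (after/before shift in tool axes) [-0.04  0.03 14.01]
```

View pics/p2.png

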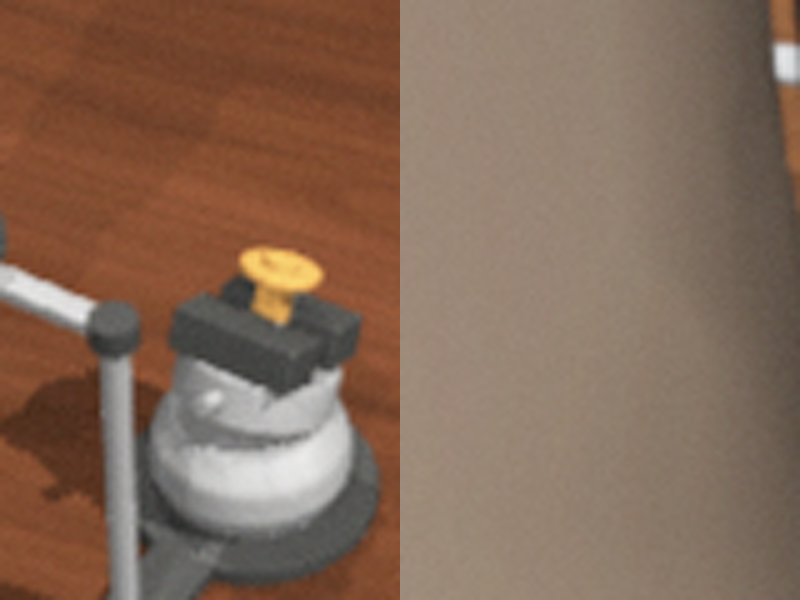

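```bash
M="python3 -m handwheel"
$M '[[1,-1,0.48,0,0,0,0],[1,-1,0.48,0,0,0,0],[1,-1,0.48,0,0,0,0],[1,-1,0.48,0,0,0,0],[1,-1,0.48,0,0,0,0]]' >/dev/null
$M '[[1,-1,0.48,0,0,0,0],[1,-1,0.48,0,0,0,0],[1,-1,0.48,0,0,0,0],[1,-1,0.48,0,0,0,0],[1,-1,0.48,0,0,0,0]]' >/dev/null
$M '[[1,-1,0.48,0,0,0,0],[1,-1,0.48,0,0,0,0],[1,-1,0.48,0,0,0,0],[1,-1,0.48,0,0,0,0],[1,-1,0.48,0,0,0,0]]' >/dev/null
$M '[[1,-1,0.48,0,0,0,0],[1,-1,0.48,0,0,0,0],[1,-1,0.48,0,0,0,0],[1,0,0,0,0,0,1],[1,0,0,0,0,0,1]]' >/dev/null
$M '[[1,0,0,0,0,0,1],[1,0,0,0,0,0,1],[1,0,0,0,0,0,1],[1,0,0,0,0,0,1],[1,0,0,0,0,0,1]]' >/dev/null
$M '[[1,0,0,0,0,0,1],[1,0,0,0,0,0,1],[1,0,0,0,0,0,1],[1,0,0,0,0,0,1],[1,0,0,0,0,0,1]]' >/dev/null
$M '[[1,0,0,0,0,0,1],[1,0,0,0,0,0,1]]'
python3 - <<'E'
from h import *
togo((.474,.305,.284),(180,0,-176.4))
a=save('scene','/tmp/a.png')['color'];b=save('top','/tmp/b.png')['color']
c=lambda im,x,y,w,h,W,H:cv2.resize(im[y:y+h,x:x+w],(W,H),interpolation=cv2.INTER_CUBIC)
cv2.imwrite('pics/p3.png',np.hstack([c(a,420,165,90,135,400,600),c(b,295,170,80,120,400,600)])[:,:,::-1])
E
```

```text
clock: 10.68
tool_pos: [0.4734, 0.2994, 0.4437]
orientation: [-179.9, -0.1, -176.5]
force: [-0.8, -0.3, -0.5]
opening: 0.0879
gripper_force: 0.0
t 10.675 p [0.4734 0.2994 0.4437] rpy [-1.7994e+02 -8.0000e-02 -1.7653e+02] f [-0.79 -0.28 -0.51] open 0.0879 shift units [-0.05  0.23  6.39]
turn units (after/before shift in tool axes) [-0.01 -0.01 -0.02]
```

View pics/p3.png

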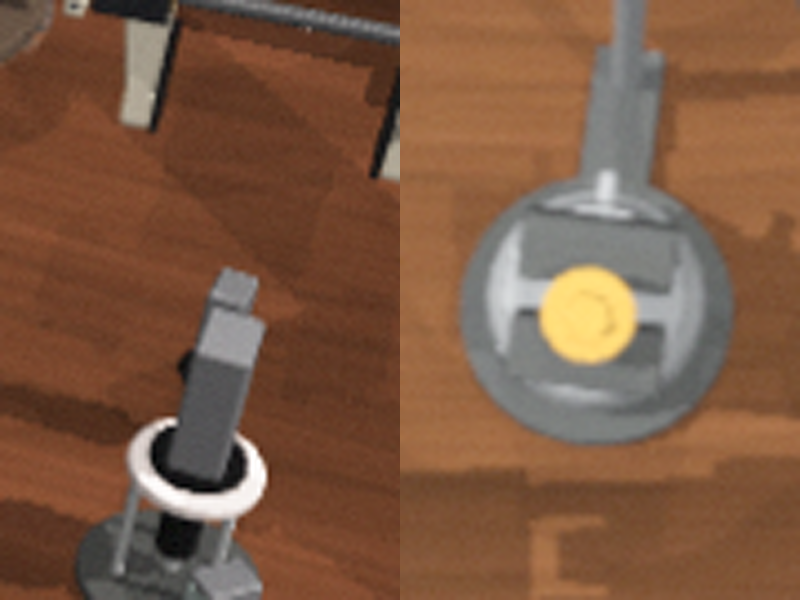

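```bash
M="python3 -m handwheel"
$M '[[1,-0.04,0.24,0.5,0,0,0],[1,0,0,1,0,0,0],[1,0,0,1,0,0,0],[1,0,0,1,0,0,0],[1,0,0,1,0,0,0]]'
$M '[[1,0,0,1,0,0,0],[1,0,0,0.9,0,0,0],[1,0,0,0,0,0,0]]'
python3 - <<'E'
from h import *
togo((.474,.305,.284),(180,0,-176.4))
a=ld('scene')['color'];b=ld('top')['color']
c=lambda im,x,y,w,h,W,H:cv2.resize(im[y:y+h,x:x+w],(W,H),interpolation=cv2.INTER_CUBIC)
cv2.imwrite('pics/p4.png',np.hstack([c(a,290,230,40,60,400,600),c(b,313,205,40,60,400,600)])[:,:,::-1])
E
```

```text
clock: 11.4
tool_pos: [0.474, 0.3057, 0.3302]
orientation: [-180.0, -0.1, -176.2]
force: [0.3, 1.1, 0.5]
opening: 0.0879
gripper_force: 0.0
clock: 11.78
tool_pos: [0.4737, 0.3051, 0.2821]
orientation: [-179.8, -0.2, -176.2]
force: [0.2, -0.2, 0.8]
opening: 0.0878
gripper_force: 0.0
t 11.775 p [0.4737 0.3051 0.2821] rpy [-179.81   -0.2  -176.24] f [ 0.17 -0.2   0.78] open 0.0878 shift units [-0.01 -0.01 -0.07]
turn units (after/before shift in tool axes) [-0.03 -0.03  0.03]
```

View pics/p4.png

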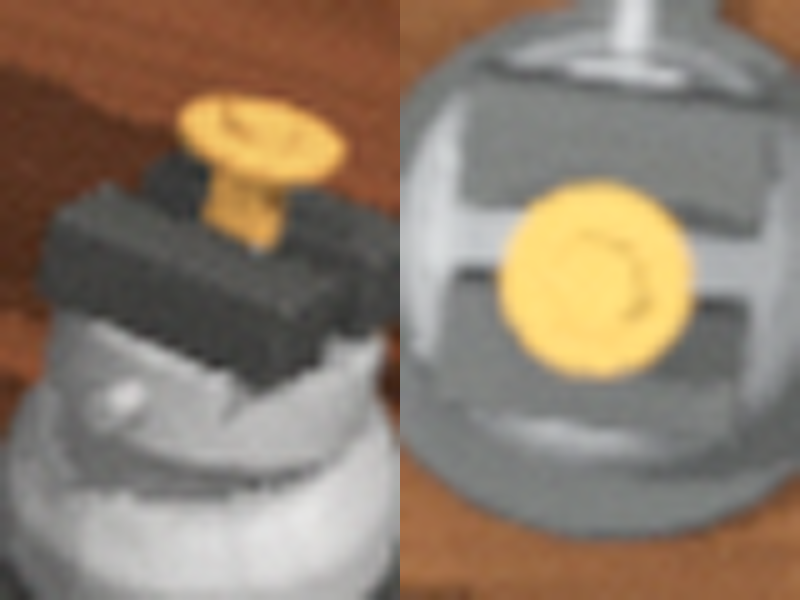

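Enlarged view: brass disc centre is at crop (262,140) in scene and (597,280) in top. The jaw-top corners are readable, so I can fit the vise pose.

```bash
cat > fit.py <<'E'
from h import *
from scipy.optimize import least_squares
T=ld('top');S=ld('scene')
th=np.linspace(0,2*np.pi,60,endpoint=False)
ts=lambda p:np.array((290+p[0]/10,230+p[1]/10)); tt=lambda p:np.array((313+(p[0]-400)/10,205+p[1]/10))
def head(q):
    x,y,yaw,tilt,h=q
    R=Ro.from_euler('z',yaw,degrees=True)*Ro.from_euler('y',-tilt,degrees=True)
    return lambda P:np.array([x,y,.055])+R.apply(np.array(P,float)*1e-3), R
def res(q):
    f,R=head(q); h=q[4]; r=[]
    for cam,c,pts in((S,ts,[((33,-30,45),(45,232)),((33,30,45),(280,340))]),(T,tt,[((33,30,45),(472,78)),((33,-30,45),(768,112)),((-33,30,45),(440,395)),((-33,-30,45),(735,440))])):
        for X,u in pts: r+=list((proj(cam,f([X]))[0]-c(u))/1.5)
    ring=np.vstack([f(np.c_[18*np.cos(th),18*np.sin(th),0*th+z]) for z in(h-7,h-3)])
    but=f(np.c_[8*np.cos(th),8*np.sin(th),0*th+h])
    a=proj(S,np.vstack([ring,but]));b=proj(T,np.vstack([ring,but]))
    bb=lambda a:np.r_[a[:,0].min(),a[:,0].max(),a[:,1].min(),a[:,1].max()]
    r+=list((bb(a)-np.r_[290+17.8,290+34.5,230+9.3,230+18.5])/.4)
    r+=list((bb(b)-np.r_[313+9.7,313+29.6,205+18.0,205+38.0])/.4)
    c=np.cos(np.radians(q[2]));s=np.sin(np.radians(q[2]))
    r+=[(q[0]-.590)/.0015,(q[1]-.001)/.0015,(q[0]+.1*c-.689)/.0015,(q[1]+.1*s+.0102)/.0015]
    return np.array(r)
s=least_squares(res,[.59,.001,-6.5,22,60],loss='soft_l1',x_scale=[.001,.001,1,1,1])
if __name__=='__main__':
    print(np.round(s.x,4),s.cost,np.round(np.sqrt(np.diag(np.linalg.inv(s.jac.T@s.jac))),4)); print(np.round(res(s.x),1))
    f,R=head(s.x); print('button',f([0,0,s.x[4]]),'normal',R.apply([0,0,1]))
E
python3 fit.py
python3 -m handwheel '[[-1,0,0,0,0,0,0],[-1,0,0,0,0,0,0],[-1,0,0,0,0,0,0],[-1,0,0,0,0,0,0],[-1,0,0,0,0,0,0]]'
```

```text
[ 5.89900e-01  1.60000e-03 -6.79560e+00  2.15398e+01  6.89283e+01] 6.841394775435908 [1.0000e-03 5.0000e-04 7.0580e-01 1.1319e+00 9.8630e-01]
[-0.  -1.7  0.5 -2.2 -0.6 -0.4  0.5  0.  -1.1  0.9 -0.2  0.6 -1.2 -0.8
  0.3 -0.9  0.  -1.6  0.7 -1.2 -0.1  0.4  0.1 -0.1]
button [0.56473426 0.00454781 0.1191145 ] normal [-0.36456819  0.04344395  0.93016271]
clock: 12.4
tool_pos: [0.4744, 0.3056, 0.2849]
orientation: [180.0, 0.0, -176.3]
force: [-0.5, 0.3, -0.7]
opening: 0.0431
gripper_force: 0.0
```

```bash
M="python3 -m handwheel"
$M '[[-1,0,0,0,0,0,0],[-1,0,0,0,0,0,0],[-1,0,0,0,0,0,0],[-1,0,0,0,0,0,0],[-1,0,0,0,0,0,0]]'
$M '[[-1,0,0,-0.3,0,0,0],[-1,0,0,-0.7,0,0,0],[-1,0,0,-1,0,0,0],[-1,0,0,-1,0,0,0],[-1,0,0,-1,0,0,0]]'
$M '[[-1,0,0,-1,0,0,0],[-1,0,0,0,0,0,0],[-1,0,0,0,0,0,0]]'
python3 - <<'E'
from h import *
togo((.474,.305,.284))
a=save('scene','/tmp/a.png')['color']
c=lambda im,x,y,w,h,W,H:cv2.resize(im[y:y+h,x:x+w],(W,H),interpolation=cv2.INTER_CUBIC)
cv2.imwrite('pics/p5.png',c(a,430,120,90,180,300,600)[:,:,::-1])
E
```

```text
clock: 13.02
tool_pos: [0.4744, 0.3057, 0.2847]
orientation: [180.0, 0.0, -176.3]
force: [-0.1, 0.4, -0.4]
opening: 0.0264
gripper_force: 29.0
clock: 13.65
tool_pos: [0.4742, 0.3053, 0.3856]
orientation: [-180.0, -0.0, -176.3]
force: [0.4, 0.1, -3.2]
opening: 0.0265
gripper_force: 29.0
clock: 14.02
tool_pos: [0.474, 0.3053, 0.4088]
orientation: [-180.0, -0.1, -176.3]
force: [-0.1, -0.8, -1.8]
opening: 0.0268
gripper_force: 29.0
t 14.025 p [0.474  0.3053 0.4088] rpy [-1.7997e+02 -7.0000e-02 -1.7633e+02] f [-0.13 -0.79 -1.84] open 0.0268 shift units [-0.01 -0.01  4.99]
```

View pics/p5.png

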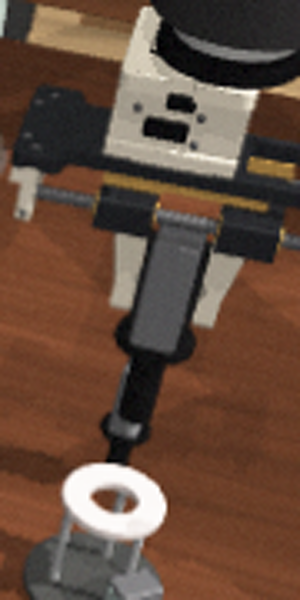

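```bash
python3 - <<'E'
from h import *
S=ld('scene')
for z in(0,14,70,76,113):
    for dx in(0,.005): print(z,dx,(proj(S,[(.474+dx,.3053,.136+z*1e-3)])[0]-[430,120])/.3)
print('ring',atz(S,464.2,269.6,.082))
E
```

```text
0 0 [128.06019441 432.53196701]
0 0.005 [126.36946109 437.41261348]
14 0 [132.61939678 415.24767943]
14 0.005 [130.92861025 420.11208533]
70 0 [151.69309373 343.06454735]
70 0.005 [150.00467161 347.85148549]
76 0 [153.82024531 335.02710515]
76 0.005 [152.13234619 339.80445317]
113 0 [167.31981546 284.07763758]
113 0.005 [165.63645169 288.78968903]
ring [0.47519145 0.30731246 0.082     ]
```

```bash
cat >> fit.py <<'E'
f,RH=head(s.x); B=f([0,0,s.x[4]]); n=RH.apply([0,0,1]); RT=RH*Ro.from_euler('y',180,degrees=True); LT=.2728
def go(gap,lat=(0,0)):
    P=B+n*(LT+gap)+RT.apply([lat[0],lat[1],0]); togo(P,RT.as_euler('xyz',degrees=True)); return P
E
python3 -c "
from fit import *
print(go(.04))"
```

```text
t 14.075 p [0.474  0.3053 0.4085] rpy [-1.7994e+02 -9.0000e-02 -1.7633e+02] f [-0.1   0.92 -2.01] open 0.0263 shift units [  1.67 -11.4   -0.05]
turn units (after/before shift in tool axes) [ 0.32 -3.59  1.73]
[0.45069733 0.01813708 0.4100694 ]
```

```bash
M="python3 -m handwheel"
$M '[[-1,0.14,-0.95,0,0,0,0],[-1,0.14,-0.95,0,0,0,0],[-1,0.14,-0.95,0,0,0,0],[-1,0.14,-0.95,0,0,0,0],[-1,0.14,-0.95,0,0,0,0]]' >/dev/null
$M '[[-1,0.14,-0.95,0,0,0,0],[-1,0.14,-0.95,0,0,0,0],[-1,0.14,-0.95,0,0,0,0],[-1,0.14,-0.95,0,0,0,0],[-1,0.14,-0.95,0,0,0,0]]' >/dev/null
$M '[[-1,0.14,-0.95,0,0,0,0],[-1,0.14,-0.95,0,0,0,0],[-1,0,0,0,0.05,-0.6,0.29],[-1,0,0,0,0.05,-0.6,0.29],[-1,0,0,0,0.05,-0.6,0.29]]'
$M '[[-1,0,0,0,0.05,-0.6,0.29],[-1,0,0,0,0.05,-0.6,0.29],[-1,0,0,0,0.05,-0.6,0.29],[-1,0,0,0,0,0,0]]'
python3 -c "
from fit import *
print(go(.02))"
```

```text
clock: 15.95
tool_pos: [0.4506, 0.0176, 0.4097]
orientation: [-179.6, 10.9, 178.4]
force: [0.4, 0.3, -2.6]
opening: 0.0263
gripper_force: 29.0
clock: 16.45
tool_pos: [0.4498, 0.0175, 0.4092]
orientation: [179.9, 21.6, 173.1]
force: [-0.0, -0.9, -2.8]
opening: 0.0267
gripper_force: 29.0
t 16.45 p [0.4498 0.0175 0.4092] rpy [179.87  21.6  173.14] f [-0.   -0.91 -2.76] open 0.0267 shift units [-0.04  0.03  0.78]
turn units (after/before shift in tool axes) [ 0.02  0.01 -0.01]
[0.45798869 0.0172682  0.39146614]
```

```bash
M="python3 -m handwheel"
$M '[[-1,-0.04,0.03,0.4,0,0,0],[-1,0,0,0.38,0,0,0],[-1,0,0,0,0,0,0],[-1,0,0,0,0,0,0]]'
python3 - <<'E'
from fit import *
go(.02)
p,R,o=pose()
import shutil
a=save('scene','/tmp/a.png');b=save('top','/tmp/b.png')
for z in(.2728,.2728-.014,.2728-.070): print('exp',z,(proj(a,[p+R.apply([0,0,z])])[0]-[285,195])*10*.75, (proj(b,[p+R.apply([0,0,z])])[0]))
print('B',(proj(a,[B])[0]-[285,195])*7.5)
c=lambda im,x,y,w,h,W,H:cv2.resize(im[y:y+h,x:x+w],(W,H),interpolation=cv2.INTER_CUBIC)
cv2.imwrite('pics/p6.png',np.hstack([c(a['color'],285,195,53,80,397,600),c(b['color'],313,185,53,80,397,600)])[:,:,::-1])
E
```

```text
clock: 16.95
tool_pos: [0.4592, 0.0184, 0.3917]
orientation: [179.8, 21.6, 173.1]
force: [0.1, 0.9, -2.4]
opening: 0.0267
gripper_force: 29.0
t 16.95 p [0.4592 0.0184 0.3917] rpy [179.83  21.6  173.09] f [ 0.12  0.86 -2.37] open 0.0267 shift units [ 0.04 -0.05 -0.01]
turn units (after/before shift in tool axes) [ 0.02  0.01 -0.02]
exp 0.2728 [251.34532278 289.14561221] [330.71628704 234.45772354]
exp 0.2588 [261.29388492 243.56035258] [330.29778353 235.87915059]
exp 0.20279999999999998 [302.00306064  57.05130563] [328.47921581 242.05575604]
B [234.13565828 349.56682312]
```

View pics/p6.png

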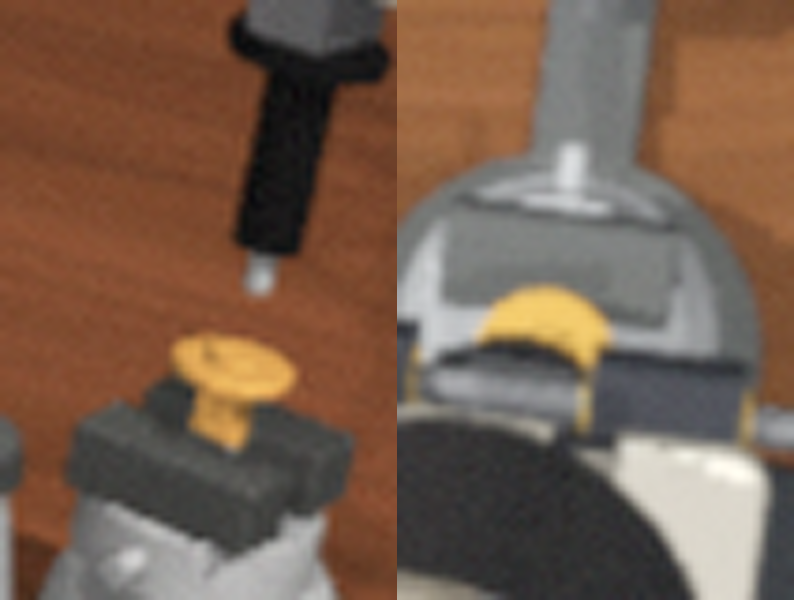

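The nose tip appears at crop (260,292) against an expected (251,289), with the brass disc centred near (234,365). So the tip is 1–2 mm too far to +y. I'll correct that and start feeling for contact.

```bash
cat > r.py <<'E'
from plant import *
import numpy as np
o=get_obs(); n=np.array([-.3646,.0434,.9302]); B=np.array([.56473,.00455,.11911])
print(round(float(o['clock']),2),'Fn %.2f'%(n@o['force']),'gap mm %.2f'%(1e3*(n@(np.array(o['tool_pos'])-B)-.2728)), np.round(o['force'],1))
E
M="python3 -m handwheel"
$M '[[-1,0.04,-0.1,0.3,0,0,0],[-1,0,0,0.26,0,0,0],[-1,0,0,0,0,0,0],[-1,0,0,0,0,0,0]]' >/dev/null; python3 r.py
$M '[[-1,0,0,0,0,0,0]]' >/dev/null; python3 r.py
$M '[[-1,0,0,0,0,0,0]]' >/dev/null; python3 r.py
$M '[[-1,0,0,0.04,0,0,0]]' >/dev/null; python3 r.py
$M '[[-1,0,0,0.04,0,0,0]]' >/dev/null; python3 r.py
$M '[[-1,0,0,0.04,0,0,0]]' >/dev/null; python3 r.py
$M '[[-1,0,0,0.04,0,0,0]]' >/dev/null; python3 r.py
```

```text
17.55 Fn -2.45 gap mm 6.07 [-0.4  0.3 -2.8]
17.68 Fn -1.78 gap mm 6.27 [ 0.1 -0.8 -1.8]
17.8 Fn -1.48 gap mm 6.26 [ 0.3 -0.  -1.5]
17.93 Fn -2.67 gap mm 5.24 [ 0.7  0.2 -2.6]
18.05 Fn -1.21 gap mm 4.07 [-0.8 -0.2 -1.6]
18.18 Fn -1.80 gap mm 3.02 [-0.8 -0.8 -2.2]
18.3 Fn -2.33 gap mm 2.00 [ 0.4 -0.  -2.4]
```

```bash
M="python3 -m handwheel"
for_note=1
$M '[[-1,0,0,0.04,0,0,0]]' >/dev/null; python3 r.py
$M '[[-1,0,0,0,0,0,0]]' >/dev/null; python3 r.py
$M '[[-1,0,0,0.04,0,0,0]]' >/dev/null; python3 r.py
$M '[[-1,0,0,0,0,0,0]]' >/dev/null; python3 r.py
$M '[[-1,0,0,0.04,0,0,0]]' >/dev/null; python3 r.py
$M '[[-1,0,0,0,0,0,0]]' >/dev/null; python3 r.py
```

```text
18.43 Fn -2.43 gap mm 1.01 [-0.   1.  -2.7]
18.55 Fn -1.36 gap mm 1.01 [-0.2 -0.6 -1.5]
18.68 Fn -3.13 gap mm 0.12 [ 0.9 -0.4 -3. ]
18.8 Fn -1.29 gap mm 0.05 [-0.3  0.5 -1.5]
18.93 Fn -0.36 gap mm -0.79 [-1.7  0.7 -1.1]
19.05 Fn -0.57 gap mm -0.85 [-2.  -1.  -1.4]
```

```bash
M="python3 -m handwheel"
$M '[[-1,0,0,0.04,0,0,0]]' >/dev/null; python3 r.py
$M '[[-1,0,0,0,0,0,0]]' >/dev/null; python3 r.py
$M '[[-1,0,0,0.04,0,0,0]]' >/dev/null; python3 r.py
$M '[[-1,0,0,0,0,0,0]]' >/dev/null; python3 r.py
$M '[[-1,0,0,0.02,0,0,0]]' >/dev/null; python3 r.py
$M '[[-1,0,0,0,0,0,0]]' >/dev/null; python3 r.py
$M '[[-1,0,0,0,0,0,0]]' >/dev/null; python3 r.py
```

```text
19.18 Fn 0.76 gap mm -1.79 [-0.8 -0.3  0.5]
19.3 Fn 0.37 gap mm -1.84 [-0.7 -0.4  0.2]
19.43 Fn 1.35 gap mm -2.78 [-2.1 -0.3  0.6]
19.55 Fn 0.45 gap mm -2.87 [-0.2  0.1  0.4]
19.68 Fn 2.04 gap mm -3.32 [-1.8  0.5  1.5]
19.8 Fn 1.39 gap mm -3.34 [-1.5 -0.4  0.9]
19.93 Fn 1.99 gap mm -3.33 [-0.4 -0.1  2. ]
```

```bash
M="python3 -m handwheel"
$M '[[-1,0,0,0.03,0,0,0],[-1,0,0,0,0,0,0],[-1,0,0,0,0,0,0],[-1,0,0,0,0,0,0],[-1,0,0,0,0,0,0]]' >/dev/null; python3 r.py
$M '[[-1,0,0,0,0,0,0],[-1,0,0,0,0,0,0],[-1,0,0,0,0,0,0],[-1,0,0,0,0,0,0],[-1,0,0,0,0,0,0]]' >/dev/null; python3 r.py
$M '[[-1,0,0,0,0,0,0],[-1,0,0,0,0,0,0],[-1,0,0,0,0,0,0],[-1,0,0,0,0,0,0],[-1,0,0,0,0,0,0]]' >/dev/null; python3 r.py
$M '[[-1,0,0,0,0,0,0],[-1,0,0,0,0,0,0],[-1,0,0,0,0,0,0],[-1,0,0,0,0,0,0],[-1,0,0,0,0,0,0]]' >/dev/null; python3 r.py
$M '[[-1,0,0,0,0,0,0],[-1,0,0,0,0,0,0],[-1,0,0,0,0,0,0],[-1,0,0,0,0,0,0],[-1,0,0,0,0,0,0]]' >/dev/null; python3 r.py
python3 - <<'E'
from h import *
save('scene','pics/hold.png')
E
$M '[[-1,0,0,0,0,0,0]]' >/dev/null; python3 r.py
```

```text
20.55 Fn 1.42 gap mm -4.12 [-1.7  0.1  0.8]
21.18 Fn 1.66 gap mm -4.12 [-1.   0.8  1.4]
21.8 Fn 3.50 gap mm -4.16 [-1.5  1.   3.1]
22.43 Fn 2.98 gap mm -4.12 [-1.3 -0.2  2.7]
23.05 Fn 2.69 gap mm -4.15 [-0.8 -0.1  2.6]
23.23 Fn 2.55 gap mm -4.16 [-0.8 -0.   2.4]
```

```bash
M="python3 -m handwheel"
$M '[[-1,0,0,-0.2,0,0,0],[-1,0,0,-0.6,0,0,0],[-1,0,0,-0.9,0,0,0],[-1,0,0,-0.1,0,0,0]]' >/dev/null
$M '[[-1,0,0,0,-0.05,0.6,-0.29],[-1,0,0,0,-0.05,0.6,-0.29],[-1,0,0,0,-0.05,0.6,-0.29],[-1,0,0,0,-0.05,0.6,-0.29],[-1,0,0,0,-0.05,0.6,-0.29]]'
$M '[[-1,0,0,0,-0.05,0.6,-0.29],[-1,0,0,0,0,0,0]]'
python3 -c "
from h import *
togo((.4744,.3055,.4085),(180,0,-176.3))"
```

```text
clock: 24.35
tool_pos: [0.4501, 0.0168, 0.4098]
orientation: [-179.8, 3.4, -178.0]
force: [0.6, 0.2, -2.6]
opening: 0.0268
gripper_force: 29.0
clock: 24.6
tool_pos: [0.4507, 0.0168, 0.4097]
orientation: [-180.0, -0.1, -176.4]
force: [0.2, 0.4, -2.5]
opening: 0.0266
gripper_force: 29.0
t 24.6 p [0.4507 0.0168 0.4097] rpy [-1.7997e+02 -8.0000e-02 -1.7638e+02] f [ 0.25  0.35 -2.5 ] open 0.0266 shift units [-1.67 11.46  0.04]
turn units (after/before shift in tool axes) [-0.   -0.01 -0.01]
```

```bash
M="python3 -m handwheel"
$M '[[-1,-0.14,0.955,0,0,0,0],[-1,-0.14,0.955,0,0,0,0],[-1,-0.14,0.955,0,0,0,0],[-1,-0.14,0.955,0,0,0,0],[-1,-0.14,0.955,0,0,0,0]]' >/dev/null
$M '[[-1,-0.14,0.955,0,0,0,0],[-1,-0.14,0.955,0,0,0,0],[-1,-0.14,0.955,0,0,0,0],[-1,-0.14,0.955,0,0,0,0],[-1,-0.14,0.955,0,0,0,0]]' >/dev/null
$M '[[-1,-0.14,0.955,0,0,0,0],[-1,-0.14,0.955,0,0,0,0],[-1,0,0,0,0,0,0],[-1,0,0,0,0,0,0]]'
python3 -c "
from h import *
togo((.4744,.3055,.286),(180,0,-176.3))"
```

```text
clock: 26.35
tool_pos: [0.4736, 0.3057, 0.4106]
orientation: [-180.0, -0.0, -176.3]
force: [-0.5, -0.7, -1.6]
opening: 0.0264
gripper_force: 29.0
t 26.35 p [0.4736 0.3057 0.4106] rpy [-1.7997e+02 -3.0000e-02 -1.7630e+02] f [-0.51 -0.66 -1.65] open 0.0264 shift units [-0.03 -0.01  4.98]
turn units (after/before shift in tool axes) [-0. -0.  0.]
```

```bash
M="python3 -m handwheel"
$M '[[-1,-0.02,0,0.8,0,0,0],[-1,0,0,0.8,0,0,0],[-1,0,0,0.5,0,0,0],[-1,0,0,0.5,0,0,0],[-1,0,0,0.5,0,0,0]]'
$M '[[-1,0,0,0.6,0,0,0],[-1,0,0,0.6,0,0,0],[-1,0,0,0.4,0,0,0],[-1,0,0,0.2,0,0,0],[-1,0,0,0,0,0,0]]'
python3 -c "
from h import *
togo((.4744,.3055,.285),(180,0,-176.3))"
```

```text
clock: 26.98
tool_pos: [0.4743, 0.3054, 0.333]
orientation: [180.0, 0.0, -176.3]
force: [0.5, 0.4, -1.4]
opening: 0.0264
gripper_force: 29.0
clock: 27.6
tool_pos: [0.4742, 0.3055, 0.2881]
orientation: [-180.0, -0.0, -176.3]
force: [0.5, -0.4, -2.6]
opening: 0.0267
gripper_force: 29.0
t 27.6 p [0.4742 0.3055 0.2881] rpy [-1.7998e+02 -1.0000e-02 -1.7630e+02] f [ 0.49 -0.44 -2.57] open 0.0267 shift units [-0.01 -0.    0.12]
turn units (after/before shift in tool axes) [-0. -0. -0.]
```

```bash
M="python3 -m handwheel"
$M '[[-1,0,0,0.06,0,0,0],[-1,0,0,0.05,0,0,0],[-1,0,0,0,0,0,0]]'; python3 r.py
$M '[[0,0,0,0,0,0,0],[0.5,0,0,0,0,0,0],[1,0,0,0,0,0,0],[1,0,0,0,0,0,0],[1,0,0,0,0,0,0]]' >/dev/null
$M '[[1,0,0,0,0,0,0],[1,0,0,0,0,0,0],[1,0,0,0,0,0,0],[1,0,0,0,0,0,0]]'
$M '[[1,0,0,-0.5,0,0,0],[1,0,0,-1,0,0,0],[1,0,0,-1,0,0,0],[1,0,0,-1,0,0,0],[1,0,0,-1,0,0,0]]'
$M '[[1,0,0,-1,0,0,0],[1,0,0,-1,0,0,0],[1,0,0,0,0,0,0]]'
python3 - <<'E'
from h import *
togo((.474,.305,.45))
import pickle,os
a=save('scene','pics/end.png')['color'].astype(int)
# compare tester region with the first grasp-approach picture
o=cv2.imread('pics/scene0.png')[:,:,::-1].astype(int)
d=np.abs(a-o).sum(2)[225:340,440:490]; print('changed px in tester area',(d>90).sum(),d.mean())
for n,(x0,y0,x1,y1) in dict(pot=(205,200,240,245),file=(85,260,200,315),block=(375,240,410,275),tray=(390,345,455,415)).items():
    q=np.abs(a-o).sum(2)[y0:y1,x0:x1]; print(n,(q>90).sum(),round(q.mean(),1))
E
```

```text
clock: 27.98
tool_pos: [0.4741, 0.3055, 0.2857]
orientation: [180.0, 0.0, -176.3]
force: [0.1, -0.5, -2.7]
opening: 0.0264
gripper_force: 29.0
27.98 Fn -2.57 gap mm -71.76 [ 0.1 -0.5 -2.7]
clock: 29.1
tool_pos: [0.4741, 0.3055, 0.2856]
orientation: [180.0, 0.0, -176.3]
force: [0.1, 0.3, 0.3]
opening: 0.0874
gripper_force: 0.0
clock: 29.72
tool_pos: [0.4741, 0.3054, 0.4]
orientation: [180.0, 0.0, -176.3]
force: [0.2, 0.1, -0.3]
opening: 0.0881
gripper_force: 0.0
clock: 30.1
tool_pos: [0.4743, 0.3055, 0.4512]
orientation: [179.8, 0.2, -176.3]
force: [0.0, 0.5, -1.1]
opening: 0.0875
gripper_force: 0.0
t 30.1 p [0.4743 0.3055 0.4512] rpy [ 179.82    0.21 -176.3 ] f [ 0.01  0.46 -1.11] open 0.0875 shift units [ 0.02 -0.02  0.05]
changed px in tester area 287 49.38069565217391
pot 817 115.3
file 728 48.9
block 0 16.0
tray 1 38.7
```

```bash
python3 - <<'E'
from h import *
s=ld('scene'); print('peg/lens px',proj(s,[(.672,-.159,.2),(.68,-.11,.178)]))
b=save('top','pics/endtop.png')['color'][:,:,::-1].copy();o=cv2.imread('pics/top0.png');a=cv2.imread('pics/end.png');sc=cv2.imread('pics/scene0.png')
def m(o,n,x0,y0,x1,y1,k):
    w=n[y0-15:y1+15,x0-15:x1+15]; r=cv2.matchTemplate(w,o[y0:y1,x0:x1],cv2.TM_CCOEFF_NORMED); _,v,_,l=cv2.minMaxLoc(r); print(k,round(v,3),np.array(l)-15)
m(o,b,452,248,496,290,'pot top');m(o,b,458,112,522,215,'file top');m(o,b,245,288,286,330,'block');m(o,b,175,140,222,193,'tray')
m(sc,a,445,225,485,285,'tester scene')
m(sc,a,452,284,482,336,'small front'); m(sc,a,460,225,480,240,'small rear'); m(o,b,150,215,182,245,'small front top'); m(o,b,163,325,195,350,'small rear top')
E
```

```text
peg/lens px [[219.76240665 219.70693667]
 [239.82786133 237.18799426]]
pot top 0.664 [1 0]
file top 0.944 [0 0]
block 0.999 [0 0]
tray 1.0 [0 0]
tester scene 0.98 [0 0]
small front 0.987 [0 0]
small rear 0.969 [0 0]
small front top 0.574 [-1 -1]
small rear top 0.995 [0 0]
```

```bash
python3 -c "
from plant import *
print(close_job())"
```

```text
the job is handed in; nothing more can be done
None
```

The magnifier is swung about 90° to its positive side. The tester's nose was held about 4 mm in (about 4.4 N) for about 3 s and the tester is back in its stand; the job is handed in at about 30 s. The nose looked within 2 mm of the button's middle before contact but I did not view it during the hold, and no bystander seems to have moved, though the pot was only partly visible at the end.

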